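Space the dividers of a rasp rack with a spacer block

ROBOT

A 7-joint arm with a two-finger parallel gripper is mounted at the origin on the work surface. World frame = base frame: x ahead of the robot, y to its left, z up, the work surface at z = 0. Lengths are in m, angles in degrees, forces in N, time in s.
With the tool pointing down it reaches from about 0.4 to 0.85 m from the base axis. Payload 4.5 kg.
Tool frame: the origin (TCP) lies midway between the tips of the shut fingers; the grasp point (between the pads) lies 19 mm behind it; z points along the fingers, y is the line along which they close (so a half turn about z gives the same grasp; the last joint's range is limited). The gripper opens to 85 mm and grips with 20 to 120 N. Pads are 22 mm wide; open, the fingers measure 114 mm over their backs; the gripper's body (76 mm by 85 mm) begins 54 mm behind the grasp point. The pads swing forward as they close: fully open they stand 13 mm farther back than shut.
Start: joints at [-66.761, 39.483, -11.15, 89.685, 9.013, 51.709, -12.324], TCP at [0.227, 0.582, 0.205] pointing down, gripper open.
Joint ranges: [-172.22, 172.22], [-26.19, 119.32], [-84.43, 86.54], [7.71, 146.69], [-57.33, 237.33], [2.42, 119.75], [-152.13, 152.13]. Speed limits (degrees/s): [147.25, 147.25, 180, 180, 180, 180, 180].

INTERFACE

Orientations are given as [roll, pitch, yaw] about the fixed x, y, z axes, in that order (R = Rz(yaw) Ry(pitch) Rx(roll)).
In Python, from plant import manip gives the robot as it stands. Calls block until the motion is done:
- manip.movep(position, orientation): joint-space move of the TCP to a pose.
- manip.line_to(position, v=0.15, orientation=None, contact_N=None): straight line of the TCP; orientation=None keeps the orientation; v is the mean speed in m/s. With contact_N (N) it stops when the force on the tool has changed by that much, and returns True; else False.
- manip.goto_joints(angles): joint-space move.
- manip.open() and manip.close(squeeze=None): open the fingers fully, or close them until they stop; squeeze is the grip in N (None keeps the last).
- manip.pause(seconds).
- manip.solve_ik(position, orientation): joint angles nearest the present ones, or None.
- manip.get_image(name): name is "side" or "top" or "wrist"; returns a dict with "img" (420x560x3 uint8, blue, green, red), "range_z" (420x560 float32, m along the optical axis (not along the pixel's ray), 0 where there is no reading), "fx", "fy", "cx", "cy" (pixels), "R" (3x3) and "t" (3): a world point X has camera coordinates R X + t; the wrist camera has in their place "mount" (4x4, takes a point from camera to tool coordinates, whose origin is the TCP and whose axes are the flange's). Camera axes: x right, y down, z forward; pixel columns grow to the right and rows downward; lengths in m; the calibration is good to about 2 mm. A picture is of the moment at which its call begins: read the wrist's pose just before it.
A pose or a line that the arm cannot do raises manip.IKError and nothing moves.
- manip.hand_in(): hands the job in; it is judged then, once.
Readings, each from a call of its own:
- manip.get_t(): time.
- manip.get_joint_pos(): joint angles.
- manip.get_qd(): joint speeds.
- manip.get_joint_torque(): joint torques, N m.
- manip.get_eef_pos(): TCP position.
- manip.get_tool_rot(): TCP orientation.
- manip.get_ft_force(): force on the tool from outside, world axes, zero at the start.
- manip.get_ft_torque(): the same for the moment, N m.
- manip.get_opening(): finger opening in m.
- manip.get_grasp_force(): force on a finger pad.
Only numpy, scipy, OpenCV 4.12 (cv2) and the standard library are available. Lean on these libraries where they do the work, as an engineer would, in place of code of your own. Each camera call takes 0.05 s, during which the arm holds its last target. There are 200 camera calls.

TASK

Set equal gaps between the three dividers of the rasp rack with the wider of the two tapered wooden spacer blocks. Take it upright and push it, tapered foot first, straight down to the rack's floor in the gap between the divider screwed down close to one end of the rack (steel angles behind it) and the middle one, so that the middle divider is pushed off to a gap of the spacer's width; then step it on into the gap between the middle and the last divider in the same way, keeping the first gap, and leave it standing there.

Things in the scene. Friction and masses are not known exactly. Their poses are not given: they have to be found in the camera images.
- spacer_center (a point): Wider of two upright wooden spacer blocks (the other, a bystander, is 30 mm wide): 120 mm tall, 50 wide (its y), 45 thick (its x), 0.17 kg, loose on the table. Its lowest 30 mm taper on both sides in y to a foot 24 mm wide (y) by 45 (x); above that the sides are straight: grip near the top. Point: its centre, 60 mm above the foot; z up.
- div1_top (a point): First divider, screwed fast (screw heads on top), at one end of the rack. A plywood board on edge: 140 mm long (x), 24 thick (y), 60 tall, the top 14 mm bevelled both sides to an 8 mm ridge. Point: middle of the ridge; y along the row towards the others, z up. The rack is fixed; its floor lies 60 mm below this point, 6 mm above the table; side rails 28 mm high stand 74 mm off in x.
- div2_top (a point): Middle divider: same board, point and axes. Slides only along the row, stiffly (2.5 N), and stays where left. Its gap to the first, face to face, starts at 31 to 39 mm and should be 50. A spacer flush with a divider's face has its centre 37 mm along the row from the divider's; at 50 mm gaps, dividers' centres are 74 mm apart.
- div3_top (a point): Last divider: same board, point, axes and stiff sliding as the middle one. Once the middle one is in its place, the gap between these two is 31 to 39 mm and should be opened to 50 mm too. It has 25 mm of slide to spare beyond that.
Things that resemble listed ones, but are neither listed nor needed, are in the scene too. Leave any blue or green look-alike of the part that bears spacer_center alone.

How it is judged (in metres and radians):
On the way:
1. the spacer is fully down in the first gap, and that gap is the spacer's width (z of spacer_center in the frame of div1_top below 0.01 m and y of spacer_center in the frame of div1_top between 0.027 and 0.047 m and x of spacer_center in the frame of div1_top between -0.055 and 0.055 m and y of div2_top in the frame of div1_top between 0.066 and 0.082 m), for 0.1 s.
At the end, for the whole second after the job is handed in: Both gaps between the three dividers are 50 mm within 8 mm, and the spacer stands released in the second gap, between the middle and the last divider, upright within 11 degrees and down on the rack's floor within 10 mm (y of div2_top in the frame of div1_top between 0.066 and 0.082 m and y of div3_top in the frame of div2_top between 0.066 and 0.082 m and z of spacer_center in the frame of div2_top below 0.01 m and y of spacer_center in the frame of div2_top between 0.027 and 0.047 m and x of spacer_center in the frame of div2_top between -0.055 and 0.055 m and angle between spacer_center's own z axis and vertical below 0.2 rad); the robot touches nothing.
It also fails if it takes over 51 s, if anything falls off the work surface, if the arm or the gripper's body presses on something with over 40 N, if the wrist force passes 120 N, or if a joint passes its speed limit or range.

## Working session

There is one attempt and no reset: what is moved stays moved. The work goes in short steps, each a Python script; the robot and the scene stay as the last script left them, time stands still between calls to the robot, and variables do not carry over. Pictures are saved under pics/ and viewed, at most 10 in all, crops included, and the job is handed in when it is done.

```bash
ls; mkdir -p pics
python3 - <<'E'
from plant import manip
import cv2,numpy as np,pickle
ims={}
for n in("side","top"):
    d=manip.get_image(n); cv2.imwrite(f"pics/{n}.png",d["img"]); ims[n]=d
    print(n,d["fx"],d["fy"],d["cx"],d["cy"],np.round(d["R"],3).tolist(),np.round(d["t"],3), (d["range_z"]>0).mean())
pickle.dump(ims,open("i.pkl","wb"))
print(manip.get_t(),manip.get_tool_rot())
E
```

```text
pics
side 446.7685307684301 446.7685307684301 277.68074482265894 202.46807916929154 [[0.914, -0.405, 0.004], [-0.315, -0.717, -0.621], [0.254, 0.567, -0.784]] [-0.405  0.226  0.795] 0.9960671768707483
top 542.1957736313439 542.1957736313439 289.44853901075123 210.47454145724524 [[0.008, -1.0, 0.008], [-0.988, -0.009, -0.154], [0.154, -0.007, -0.988]] [0.064 0.472 1.147] 0.9960119047619047
0.1 [-1.79901422e+02  5.92311160e-03  1.58701850e+02]
```

View pics/top.png

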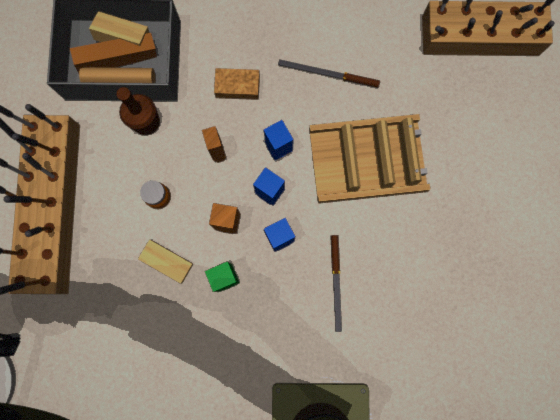

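View pics/side.png

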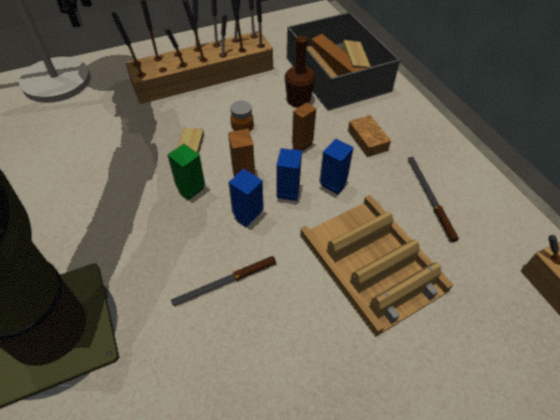

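Top view: the rack is at about (368,157). Div1 is at (412,149) with steel angles on its right, div2 at (385,152) and div3 at (350,155). 
Spacer candidates: orange-brown block (224,218), which looks wide; orange-brown block (213,143), which looks narrow (the 30 mm one); blue blocks (278,140), (268,186) and (279,234); green block (221,277). I choose (224,218), which is (242,150) in the side view, and check it next.

```bash
cat > h.py <<'E'
import cv2,numpy as np
def cloud(d,R=None,t=None):
    R=d["R"] if R is None else R; t=d["t"] if t is None else t
    v,u=np.mgrid[:420,:560]; z=d["range_z"]
    P=np.stack([(u-d["cx"])/d["fx"]*z,(v-d["cy"])/d["fy"]*z,z],-1)
    return (P-np.asarray(t))@np.asarray(R)   # R^T (P-t)
def rect(m,W):
    """min-area rects (m) of mask components, world xy"""
    n,L,S,C=cv2.connectedComponentsWithStats(m.astype(np.uint8))
    for i in range(1,n):
        if S[i,4]<25: continue
        p=W[L==i]; r=cv2.minAreaRect((p[:,:2]*1000).astype(np.float32))
        print(C[i].round(0),S[i,4],"c",np.round(r[0],1),"size",np.round(r[1],1),"ang",round(r[2],1),"z",np.round(np.percentile(p[:,2],[5,50,95]),4))
E
python3 - <<'E'
import pickle,numpy as np,cv2
from h import *
I=pickle.load(open("i.pkl","rb"))
for n in("top","side"):
    d=I[n];W=cloud(d);z=W[...,2]
    print(n,"table z",np.median(z[300:340,430:540] if n=="top" else z[320:400,200:300]))
    v,u=np.mgrid[:420,:560]
    rk=(u>300)&(u<435)&(v>105)&(v<205) if n=="top" else (u>295)&(u<455)&(v>190)&(v<330)
    print("ridges"); rect(rk&(z>.060),W)
    print("tops"); rect((z>.112)&(z<.13)&((u<310)&(u>130)&(v>100)&(v<300) if n=="top" else (u>150)&(u<360)&(v>100)&(v<230)),W)
im=I["side"]["img"]
cv2.imwrite("pics/c.png",cv2.resize(im[90:235,160:360],None,fx=4,fy=4,interpolation=cv2.INTER_CUBIC))
E
```

```text
top table z 0.0003115246262080238
ridges
[412. 149.] 435 c [ 606.3 -198.4] size [141.3  19.5] ang 7.1 z [0.0609 0.0657 0.0699]
[386. 151.] 447 c [460.3 -66.6] size [ 90.7 435. ] ang 61.9 z [0.0611 0.0652 0.0698]
[351. 155.] 449 c [465.1 -23.1] size [ 73.7 395.7] ang 71.1 z [0.0606 0.0654 0.0695]
tops
[135. 107.] 43 c [675.9 391.7] size [ 8.2 21.7] ang 62.5 z [0.1124 0.121  0.1289]
[278. 135.] 530 c [617.7  92.5] size [51.  45.4] ang 29.8 z [0.1162 0.1206 0.1235]
[211. 138.] 321 c [609.4 231.1] size [46.2 30.1] ang 17.4 z [0.1156 0.1202 0.1235]
[269. 183.] 545 c [516.7 111.6] size [51.2 45.3] ang 56.1 z [0.1163 0.1202 0.1238]
[223. 216.] 560 c [447.5 203.1] size [50.3 45. ] ang 80.8 z [0.1166 0.1201 0.1237]
[279. 233.] 552 c [413.8  88.7] size [45.4 49.8] ang 27.8 z [0.1166 0.1201 0.1231]
[220. 276.] 582 c [325.4 205. ] size [45.4 49.9] ang 24.3 z [0.1165 0.1202 0.1235]
side table z 0.0006962165891926347
ridges
[361. 229.] 486 c [ 419.8 -221.5] size [578.   94.1] ang 42.7 z [0.0606 0.0657 0.0683]
[386. 259.] 559 c [ 432.8 -262.1] size [536.5  79.9] ang 36.0 z [0.0608 0.0656 0.0684]
[407. 283.] 643 c [ 441.9 -294.8] size [508.4  68.8] ang 30.1 z [0.0607 0.0654 0.0685]
tops
[304. 111.] 244 c [608.4 229.1] size [47.3 31.7] ang 17.8 z [0.1136 0.1199 0.122 ]
[240. 140.] 427 c [445.9 201.7] size [52.5 45. ] ang 81.5 z [0.1146 0.1205 0.1224]
[338. 150.] 458 c [616.5  91.8] size [53.1 46. ] ang 30.3 z [0.1144 0.1204 0.122 ]
[183. 156.] 488 c [324.4 203.2] size [46.4 52.2] ang 23.6 z [0.1141 0.1204 0.1225]
[289. 159.] 472 c [515.  110.4] size [54.6 45.5] ang 55.7 z [0.1147 0.1204 0.1223]
[245. 182.] 547 c [411.8  87.5] size [47.6 52.6] ang 28.6 z [0.1145 0.1204 0.1224]
```

View pics/c.png

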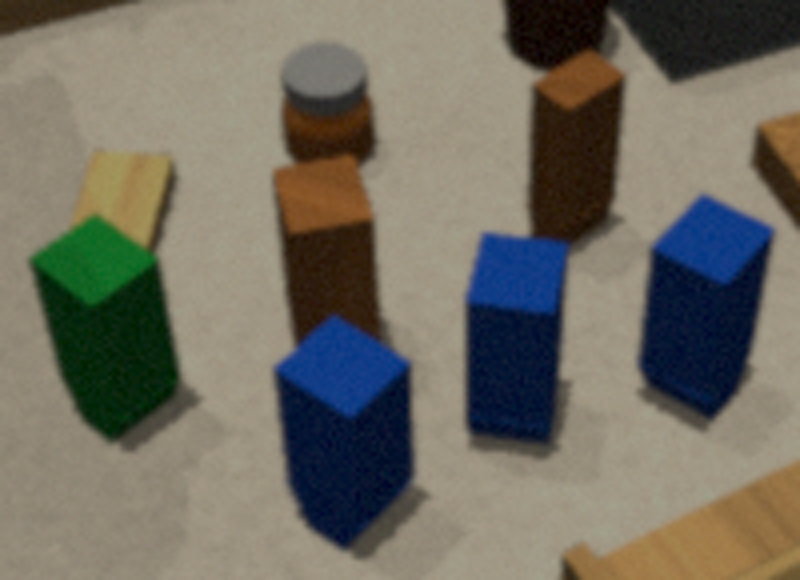

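The crop confirms the choice: the orange-brown block at side pixel (242,150) has a 50×45 top, and the other orange-brown block, at (304,111), is 46×30. The spacer's y axis lies at about 81° in the world. Next I'll refine the ridges and view the rack with the wrist camera before grasping.

```bash
cat >> h.py <<'E'
def ridges(W,ok,lo=.0605,hi=.072,show=True):
    """ridge centres/yaw: rects of the raised strips in the rack area, bottom to top in y"""
    z=W[...,2]; m=(ok&(z>lo)&(z<hi)&(W[...,0]>.5)&(W[...,0]<.72)&(W[...,1]>-.26)&(W[...,1]<0)).astype(np.uint8)
    n,L,S,C=cv2.connectedComponentsWithStats(m); out=[]
    for i in range(1,n):
        if S[i,4]<150: continue
        p=W[L==i][:,:2]*1000; c=np.median(p,0); 
        e=cv2.PCACompute2(p.astype(np.float32),mean=None)[1][0]; e=e*np.sign(e[0])
        q=(p-p.mean(0))@e; s=(p-p.mean(0))@[-e[1],e[0]]
        mid=p.mean(0)+e*(np.percentile(q,1)+np.percentile(q,99))/2
        out.append([*mid,np.degrees(np.arctan2(e[1],e[0])),np.ptp(q),np.ptp(s)])
    out=np.array(sorted(out,key=lambda r:r[1])); 
    if show: print(out.round(1))
    return out
def wristcloud(manip):
    from scipy.spatial.transform import Rotation as Ro
    p=np.array(manip.get_eef_pos()); r=manip.get_tool_rot()
    d=manip.get_image("wrist"); T=np.eye(4); T[:3,:3]=Ro.from_euler("xyz",r,degrees=True).as_matrix(); T[:3,3]=p
    C=np.linalg.inv(T@np.asarray(d["mount"]))
    return d,cloud(d,C[:3,:3],C[:3,3])
E
python3 - <<'E'
import pickle
from h import *
from plant import manip
I=pickle.load(open("i.pkl","rb"))
for n in("top","side"): ridges(cloud(I[n]),I[n]["range_z"]>.1)
for p,y in(([.60,-.16,.33],187.1),([.60,-.16,.33],7.1),([.447,.2025,.083],171),([.447,.2025,.083],-9),([.6,-.15,.2],187.1),([.6,-.15,.09],187.1)):
    q=manip.solve_ik(p,[180,0,y]); print(p,y,None if q is None else np.round(q,0))
manip.movep([.60,-.14,.36],[180,0,187.1])
d,W=wristcloud(manip); cv2.imwrite("pics/w1.png",d["img"])
print(manip.get_t(),manip.get_eef_pos(),manip.get_tool_rot(),np.round(d["mount"],3).tolist())
ridges(W,d["range_z"]>.1)
E
```

```text
[[ 605.3 -198.     6.6  141.3   18.7]
 [ 599.4 -140.5    6.8  140.1   18.2]
 [ 590.1  -64.5    6.7  140.7   18.5]]
[[ 604.8 -201.4    6.6  141.4   16.8]
 [ 597.6 -144.1    6.7  141.5   16.9]
 [ 588.6  -68.     6.4  140.5   17.8]]
[0.6, -0.16, 0.33] 187.1 [ 18.  33. -13.  80.   7.  68. 101.]
[0.6, -0.16, 0.33] 7.1 [ -5.  35.  30.  81. -18.  68. -56.]
[0.447, 0.2025, 0.083] 171 [-22.  42. -13. 119.  24.  22.  27.]
[0.447, 0.2025, 0.083] -9 [-40.  43.  18. 120. -34.  22. -95.]
[0.6, -0.15, 0.2] 187.1 [ 23.  41. -24.  91.  20.  53.  89.]
[0.6, -0.15, 0.09] 187.1 [ 27.  50. -32.  96.  35.  44.  76.]
3.0583 [ 0.60019354 -0.13890114  0.35982618] [ 1.79964888e+02 -4.37444104e-03 -1.72811633e+02] [[0.002, -0.947, -0.321, 0.082], [1.0, 0.002, 0.0, -0.0], [0.0, -0.321, 0.947, -0.17], [0.0, 0.0, 0.0, 1.0]]
[[ 606.  -197.8    6.7  139.5   16.9]
 [ 599.4 -140.7    6.7  140.4   16.7]
 [ 590.5  -65.     6.9  139.6   16.7]]
```

View pics/w1.png

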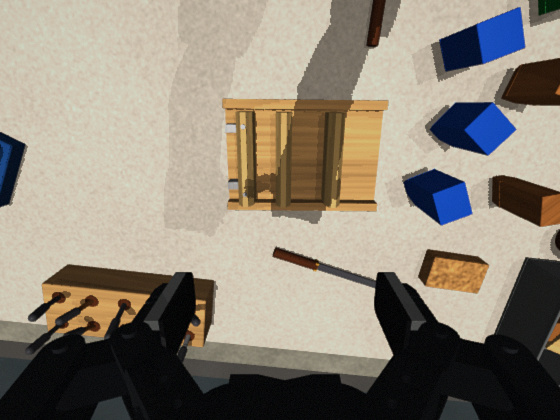

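The wrist view shows the rack with div1 at column 245 beside its steel angles (233,128) and (233,186), div2 at 283 and div3 at 334. Wrist and top measurements agree within 1 mm: yaw 6.7° and first spacing 57.5 mm, so a 33.5 mm gap. Now I'll grasp the spacer.

```bash
cat > g.py <<'E'
from h import *
from plant import manip
manip.movep([.447,.203,.24],[180,0,171])
d,W=wristcloud(manip); z=W[...,2]
m=(d["range_z"]>.05)&(z>.112)&(z<.128)&(np.hypot(W[...,0]-.447,W[...,1]-.203)<.05)
rect(m,W); p=W[m][:,:2]*1000
(cx,cy),(w,h),a=cv2.minAreaRect(p.astype(np.float32)); 
if w<h: a-=90      # a: direction of the 50 mm side = spacer y
a=(a-90+90)%180-90  # yaw of spacer x
print("use",cx,cy,a,w,h)
ok=np.hypot(cx-447,cy-203)<5 and abs(a+9)<5
if not ok: cx,cy,a=447.3,202.8,-9; print("fallback")
manip.movep([cx/1000,cy/1000,.16],[180,0,a+180])
manip.line_to([cx/1000,cy/1000,.083],v=.12)
manip.close(40); print("open",manip.get_opening(),manip.get_grasp_force(),manip.get_eef_pos())
manip.line_to([cx/1000,cy/1000,.25],v=.25)
print(manip.get_t(),manip.get_opening(),manip.get_ft_force())
cv2.imwrite("pics/w2.png",manip.get_image("wrist")["img"])
E
python3 g.py
```

```text
[286. 192.] 2444 c [447.3 204.3] size [50.  45.2] ang 80.7 z [0.1195 0.1209 0.1221]
use 447.28302001953125 204.30233764648438 -9.316383361816406 50.0423583984375 45.155818939208984
open 0.048534570432553076 40.76473295688629 [0.44777509 0.20448906 0.0839021 ]
7.0333 0.04854010161421312 [ 0.00687657 -0.157651   -1.68238526]
```

```bash
cat > ins.py <<'E'
from h import *
from plant import manip
Y=6.7; r=np.radians(Y); ex=np.array([np.cos(r),np.sin(r)]); ey=np.array([-np.sin(r),np.cos(r)])
D1=np.array([605.7,-197.9]); ZF=.0839+.006
def at(off,z): return [*((D1+off*ey)/1000),z]
def rel(): 
    p=np.array(manip.get_eef_pos()); q=p[:2]*1000-D1; return np.round([q@ex,q@ey,p[2]*1000],1)
def insert(off):
    print("hover",rel(),manip.get_tool_rot())
    manip.line_to(at(off,ZF+.056),v=.12)
    c=manip.line_to(at(off,ZF+.0005),v=.04,contact_N=60)
    print("down",c,rel(),np.round(manip.get_ft_force(),1),manip.get_t())
E
cat > a.py <<'E'
from ins import *
manip.movep(at(37.8,.22),[180,0,Y+180])
insert(37.8); manip.pause(.3)
print(rel(),np.round(manip.get_ft_force(),1))
d=manip.get_image("top"); R=ridges(cloud(d),d["range_z"]>.1)
d=manip.get_image("side"); R=ridges(cloud(d),d["range_z"]>.1); cv2.imwrite("pics/s2.png",d["img"][100:400,200:560]); print(manip.get_t())
E
python3 a.py
```

```text
hover [  0.5  40.3 219.9] [ 1.79893851e+02  3.35509631e-03 -1.73141797e+02]
down False [-0.4 38.1 90.2] [-0.2 -1.8 -2.4] 10.8583
[-0.  38.1 90.4] [-0.4 -2.2 -2.2]
[[ 570.2 -196.    33.8   72.5   72.6]
 [ 596.9 -122.7    7.6  140.6   18.2]
 [ 590.   -64.3    6.8  140.5   18.2]]
[[ 604.5 -201.3    6.7  142.1   17.9]
 [ 559.2 -130.7    8.1   68.1   16.3]
 [ 580.9  -68.9    6.2  125.8   18. ]]
11.2583
```

View pics/s2.png

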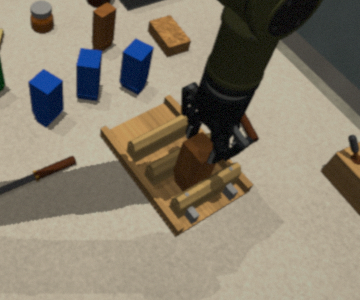

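The crop shows the spacer fully down between div1 (near the steel angles) and div2. The gap is as intended, with div2 about 75 mm from div1. Now I'll lift straight up, re-measure and step into the second gap.

```bash
cat > b.py <<'E'
from ins import *
manip.line_to(at(37.9,ZF+.05),v=.08); manip.line_to(at(38,.19),v=.15)
manip.line_to(at(113,.19),v=.15)
d=manip.get_image("top"); R=ridges(cloud(d),d["range_z"]>.1)
print(((R[:,:2]-D1)@ey).round(1)); 
d,W=wristcloud(manip); R=ridges(W,d["range_z"]>.05); print(((R[:,:2]-D1)@ey).round(1))
print(rel(),manip.get_opening(),manip.get_t()); cv2.imwrite("pics/w3.png",d["img"])
E
python3 b.py
```

```text
[[ 594.5 -199.6    6.4  117.7   19.2]
 [ 559.2 -128.     6.2   65.1   17.8]
 [ 580.9  -65.4    6.7  122.9   19.4]]
[ -0.3  74.8 134.5]
[[ 605.9 -196.4    6.8  140.1   17.2]
 [ 569.4 -126.8    4.3   88.9   18.1]
 [ 551.9  -68.9    7.3   66.    16.5]]
[  1.4  74.8 134.4]
[ -0.4 110.8 189.7] 0.048569194599809844 13.2583
```

View pics/w3.png

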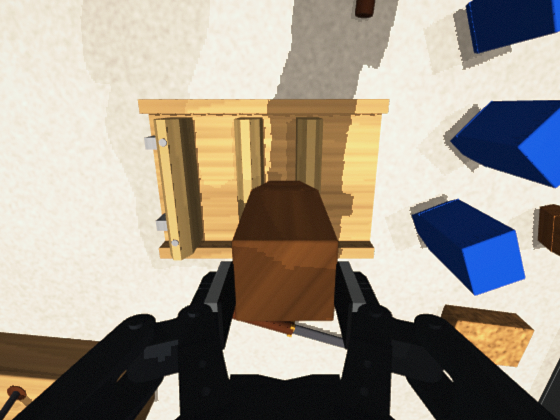

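The wrist view shows the spacer held square at (285,250) above the second gap. Div2 (column 250) is 74.9 mm and div3 (column 308) 134.4 mm from div1, so 113 is the offset to insert at.

```bash
cat > c.py <<'E'
from ins import *
manip.pause(.3); insert(113); manip.pause(.3)
print(rel(),np.round(manip.get_ft_force(),1))
manip.open(); manip.pause(.2)
manip.line_to(at(113,.26),v=.15)
manip.movep([.45,0,.36],[180,0,187]); manip.pause(.3)
for n in("top","side"):
    d=manip.get_image(n); W=cloud(d); R=ridges(W,d["range_z"]>.1); print(((R[:,:2]-D1)@ey).round(1))
    m=(W[...,2]>.115)&(W[...,2]<.135)&(np.hypot(W[...,0]-.593,W[...,1]+.086)<.06)&(d["range_z"]>.1); rect(m,W)
    c=np.array(cv2.minAreaRect((W[m][:,:2]*1000).astype(np.float32))[0])-D1; print("spacer",c@ex,c@ey)
    cv2.imwrite(f"pics/{n}4.png",d["img"])
print(manip.get_t())
E
python3 c.py
```

```text
hover [-1.000e-01  1.125e+02  1.900e+02] [-1.79992606e+02  3.44653312e-04 -1.73346608e+02]
down False [ -0.4 113.2  90.2] [-1.2 -1.2 -2.6] 15.6083
[ -0.2 113.2  90.4] [-0.6 -1.1 -2.7]
[]Traceback (most recent call last):
  File "c.py", line 8, in <module>
    d=manip.get_image(n); W=cloud(d); R=ridges(W,d["range_z"]>.1); print(((R[:,:2]-D1)@ey).round(1))
                                                                           ~^^^^^^
IndexError: too many indices for array: array is 1-dimensional, but 2 were indexed
```

The parked arm blocks the top camera, so I'll move it back to the start pose and measure from there.

```bash
cat > d.py <<'E'
from ins import *
manip.movep([.3,.55,.4],[180,0,158.7]); manip.pause(.3)
for n in("top","side"):
    d=manip.get_image(n); cv2.imwrite(f"pics/{n}4.png",d["img"]); W=cloud(d); R=ridges(W,d["range_z"]>.1)
    if len(R): print(((R[:,:2]-D1)@ey).round(1))
    m=(W[...,2]>.115)&(W[...,2]<.14)&(np.hypot(W[...,0]-.593,W[...,1]+.086)<.06)&(d["range_z"]>.1); rect(m,W)
print(manip.get_t())
E
python3 d.py
```

```text
[[ 605.7 -198.     6.7  140.4   19.4]
 [ 596.9 -124.3    5.8  140.2   19. ]
 [ 588.2  -49.4    6.4  139.9   19.3]]
[-1.000e-01  7.410e+01  1.495e+02]
[365. 147.] 558 c [592. -87.] size [47.3 51.3] ang 7.7 z [0.1211 0.1264 0.13  ]
[[ 604.7 -201.3    6.6  140.5   17.3]
 [ 595.6 -127.1    6.6  140.7   17.2]
 [ 566.4  -81.6  -44.9  109.8   55.2]]
[ -3.3  71.5 120.1]
[374. 218.] 690 c [590.9 -88.8] size [47.3 50.4] ang 5.8 z [0.1177 0.1261 0.1282]
21.4583
```

View pics/side4.png

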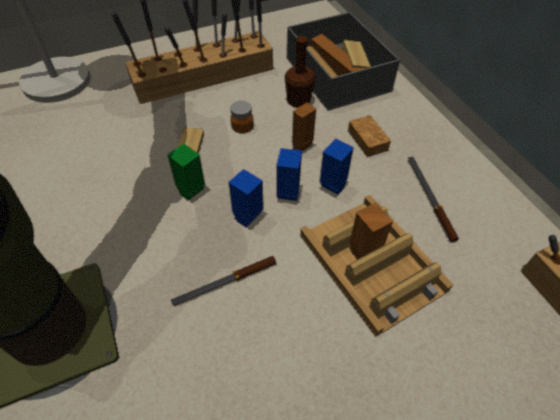

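The spacer (370,230) stands upright between div2 and div3, with its top at 126 mm, so it is on the rack floor. Centre distances are about 74.2 and 75.4 mm, and the robot is clear of everything.

```bash
python3 -c "
from plant import manip
print(manip.hand_in())"
```

```text
the job is handed in; nothing more can be done
None
```

I handed the job in at about 21 s: the 50 mm spacer stands released and upright on the rack floor in the second gap, and the last images put the divider centres about 74 and 75 mm apart (gaps about 50 and 51 mm); the hand-in returned no verdict.

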